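# Tip a pastry carton into the packing rectangle and press the key

### The job

Without picking it up, push the tall carton near its top so that it topples over where it stands and lands on its broad face wholly inside the rectangle marked on the white board. Then press the black key on the board fully down with a fingertip and let it come back up, to report the carton ready. Leave everything else where it stands.

Things in the scene. Friction and masses are not known exactly. Their poses are not given: they have to be found in the camera images.
- carton: Tall sealed cardboard carton with a paper band, standing on its small end on the board: 84 mm wide (its x), 44 mm thick (its y), 150 mm tall (its z), 0.17 to 0.35 kg. Origin at the centre of its underside (as it stands). Its broad faces look along its +y and -y; one of them roughly faces the rectangle (up to 0.07 rad askew).
- rect_spot: The marked rectangle: a flat thin grey outline on the board, 140 mm (its x) by 210 mm (its y) over the outside of its line; line 5 mm wide. Origin at its centre at the height of the board's top, z up. It lies either on the +y or on the -y side of the carton, its centre about 107 mm from the carton's middle; its near short side runs roughly under the carton's middle line.
- round_spot: A flat round grey outline, 120 mm diameter, on the board on the other side of the carton, with the cake ring in it; not the carton's place. Origin at its centre.
- board: Fixed white packing board 250 mm (its x) by 480 mm (its y), 12 mm thick, lying on the table; its top, 12 mm above the table, carries the carton, the outlines, the key, the cake ring, the nozzle and the jar. Origin at the centre of its underside.
- key_top (a point): Centre of the top of the round black push key (30 mm diameter) on a small grey housing, on the board's edge nearest the robot, 82 mm on the board's -x side. Its top is 18 mm above the board; it is pressed straight down.
- key (a joint): Travel of the key: 0 is up, 0.006 m fully down, which takes 5 N; a spring returns it.
- foot_a (a point): One end (-x) of the carton's underside: 42 mm from the underside's centre, at mid-thickness.
- foot_b (a point): The other end (+x) of the carton's underside, likewise.
- top_a (a point): One end (-x) of the carton's top face, 42 mm from its centre, at mid-thickness.
- top_b (a point): The other end (+x) of the carton's top face, likewise.
- carton_mid (a point): The middle of the carton and its centre of mass, 75 mm above its underside. Pushed squarely on a broad face near its top, the carton turns about its far bottom edge without sliding; past a lean of about 17 degrees it falls by itself and lies on the 150 mm of board beyond that edge. A push near the foot slides it instead.
- cake_ring: plain thin steel cake ring, 80 mm outside diameter, 45 mm high, standing on the board inside the round outline. Bystander: leave it alone. Origin at the centre of its underside.
- nozzle: steel piping nozzle, a cone 32 mm wide at the foot and 48 mm high, point up, on the robot's side of the board. Bystander. Origin at the centre of its foot.
- jar: small glass jar with a metal lid, 48 mm diameter, 62 mm high, on the robot's side of the board. Bystander. Origin at the centre of its underside.
- squat_box: low square cardboard box 100 x 100 x 60 mm on the table to the robot's right, off the board. Bystander. Origin at the centre of its underside.
- flask: white bottle, 60 mm diameter, 170 mm tall, on the table to the robot's left, off the board. Bystander. Origin at the centre of its underside.
- bowl: steel bowl, 140 mm across, 60 mm high, on the table to the robot's left. Bystander. Origin at the centre of its underside.
- spatula: spatula with a black handle, 240 mm long, lying on the table to the robot's right. Bystander. Origin near the middle of its length on its underside.
There are look-alikes about, which are no part of the job. What is shaped like the carton but orange is not meant.

How it is judged:
By the outcome, as a careful person would: the job done as asked, in the order asked, and still so for the second after the job is handed in, with the robot touching nothing.
It also fails if it takes over 40 s, if anything falls off the work surface, if the arm or the gripper's body presses on something with over 40 N, if the wrist force passes 120 N, or if a joint passes its speed limit or range.

### The arm

A 7-joint arm with a two-finger parallel gripper is mounted at the origin on the work surface. World frame = base frame: x ahead of the robot, y to its left, z up, the work surface at z = 0. Lengths are in m, angles in rad, forces in N, time in s.
With the tool pointing down it reaches from about 0.375 to 0.925 m from the base axis. Payload 3.1 kg.
Tool frame: the origin (TCP) lies at the very end of the fingers, on their centre line; the grasp point (between the pads) lies 19 mm behind it; z points along the fingers, y is the direction in which the jaws open and shut (so a half turn about z gives the same grasp; the last joint's range is limited). The gripper opens to 85 mm and grips with 20 to 120 N. Pads are 22 mm wide; open, the fingers measure 114 mm over their backs; the gripper's body (76 mm by 85 mm) begins 54 mm behind the grasp point. The pads swing forward as they close: fully open they stand 13 mm farther back than shut.
Start: joints at [1.175, 0.383, 0.044, 1.598, -0.018, 1.161, -0.05], TCP at [0.191, -0.621, 0.231] pointing down, gripper open.
Joint ranges: [-2.61, 2.61], [-0.41, 2.15], [-1.48, 1.57], [0, 2.5], [-1.57, 4.71], [0.05, 1.97], [-2.85, 2.85]. Speed limits (rad/s): [2.79, 2.79, 3.14, 3.14, 3.14, 3.14, 3.14].

### API

Orientations are given as a rotation vector (axis times angle).
In Python, from rig import manip, cams, order gives the robot as it stands.
- The arm moves only by the shell command python3 -m jog 'ROWS' [OPENING]. ROWS is JSON, one flat list of numbers, 4 for each row, row after row: the shift along the tool's x, y, z in cm, then the turn about the tool's z in degrees. In form: [x, y, z, turn, x, y, z, turn, ...]. A call has 1 to 8 rows; each row shifts and turns the commanded pose from where the row before left it, along the tool's axes as they then stand; what a row does not reach is not made up. A row lasts 1/12 s, in which the tool goes at most 41.7 mm and 7.16 degrees, less where a joint would pass 70% of its speed; a pose out of reach is approached as far as the arm can. A call is refused whole if a number of a shift passes 4.17 or a number of a turn 7.16, either way. A call with a gripper value outside its range is refused whole. OPENING is the opening, from 0 (shut) to 1 (fully open), set as the call begins (- or left out, the last holds). The fingers move at their own pace and stop on an object; the grip force is fixed at half the most. Time passes only in rows, so rows that do not move let the fingers close. It gives the time, the measured TCP pose, the force and the opening at its end, in the units of the state.
- manip.state(): the state, without advancing time (a new reading comes with each control period).
- cams.camera(name): name is "scene" or "top"; returns the picture (384x512x3 uint8, red, green, blue); there is no depth.
- cams.camera_model(name): a dict with "fx", "fy", "cx", "cy" (pixels), "position" and "orientation" of the camera in the world. Camera axes: x right, y down, z forward; pixel columns grow to the right and rows downward; lengths in m; the calibration is good to about 2 mm. A picture is of the moment at which its call begins. camera_model takes no time and is no camera call.
- order.job_done(): hands the job in, once; it reports no verdict.
The state is a dict: "t": time; "joint_positions": joint angles; "qd": joint speeds; "tau": joint torques, N m; "position": TCP position; "ee_rot": TCP orientation; "wrist_force": force on the tool from outside, world axes, zero at the start; "ft_torque": the same for the moment, N m; "opening": finger opening in m.
Only numpy, scipy, OpenCV 4.12 (cv2) and the standard library are available. Lean on these libraries where they do the work, as an engineer would, in place of code of your own. Each camera call takes 0.05 s, during which the arm holds its last target.

## Working session

There is one attempt and no reset: what is moved stays moved. The work goes in short steps, Python scripts to look and compute and a shell command to move; the robot and the scene stay as the last step left them, time stands still between calls to the robot, and variables do not carry over. Pictures are saved under pics/ and viewed, and the job is handed in when it is done.

```bash
mkdir -p pics; ls
python3 - <<'E'
from rig import manip,cams
import cv2
s=manip.state();print(s)
for n in("scene","top"):
    im=cams.camera(n);cv2.imwrite(f"pics/{n}0.png",cv2.resize(im[:,:,::-1],(800,600),interpolation=cv2.INTER_CUBIC));cv2.imwrite(f"pics/{n}0_raw.png",im[:,:,::-1])
    print(n,cams.camera_model(n))
E
```

```text
pics
{'t': 0.0, 'joint_positions': array([ 1.17519062,  0.38385509,  0.04383837,  1.59961205, -0.01792124,
        1.16119408, -0.04990138]), 'qd': array([ 0.0019019 , -0.00138745,  0.00027585, -0.00117354,  0.00027994,
       -0.00055316, -0.00014445]), 'tau': array([ 5.01470386e-04, -4.33464468e+01,  1.02449644e+00, -2.49514586e+01,
        1.04263061e-02,  1.13692667e-02,  4.97107795e-07]), 'position': array([ 0.19043931, -0.62047048,  0.22985662]), 'ee_rot': array([-3.10421836e+00, -4.65777158e-01,  8.19395634e-04]), 'wrist_force': array([-0.35127819,  0.40485457, -0.17689872]), 'ft_torque': array([-0.01656737, -0.05099285, -0.01621991]), 'opening': 0.08531645819794646}
scene {'fx': 354.59256645361944, 'fy': 354.59256645361944, 'cx': 255.615826364643, 'cy': 189.2397068970504, 'position': array([1.30123843, 0.10541059, 1.00890259]), 'orientation': array([-1.66761726, -1.98129613,  0.70334538])}
top {'fx': 394.8936112452247, 'fy': 394.8936112452247, 'cx': 252.69156428985417, 'cy': 197.56499118867225, 'position': array([ 0.44343009, -0.01460059,  1.35349834]), 'orientation': array([-2.14042716,  2.19679643, -0.09126035])}
```

View pics/scene0.png

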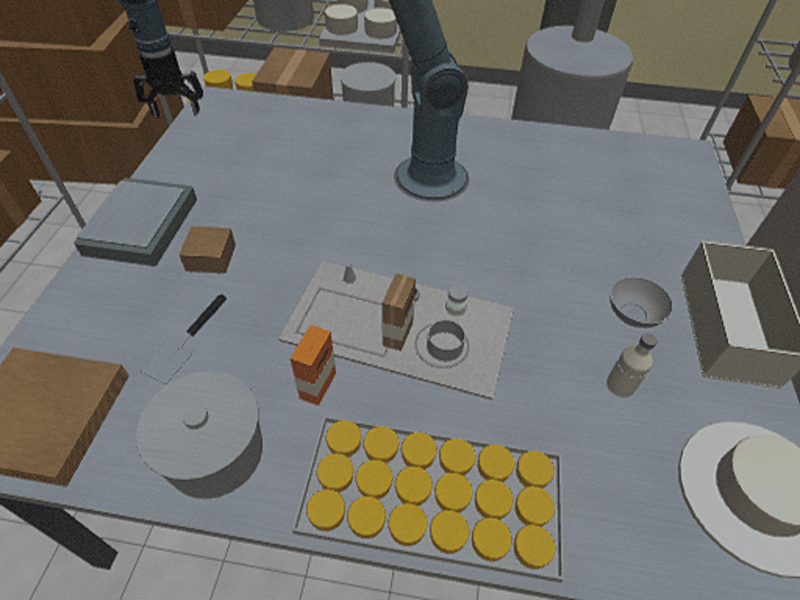

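View pics/top0.png

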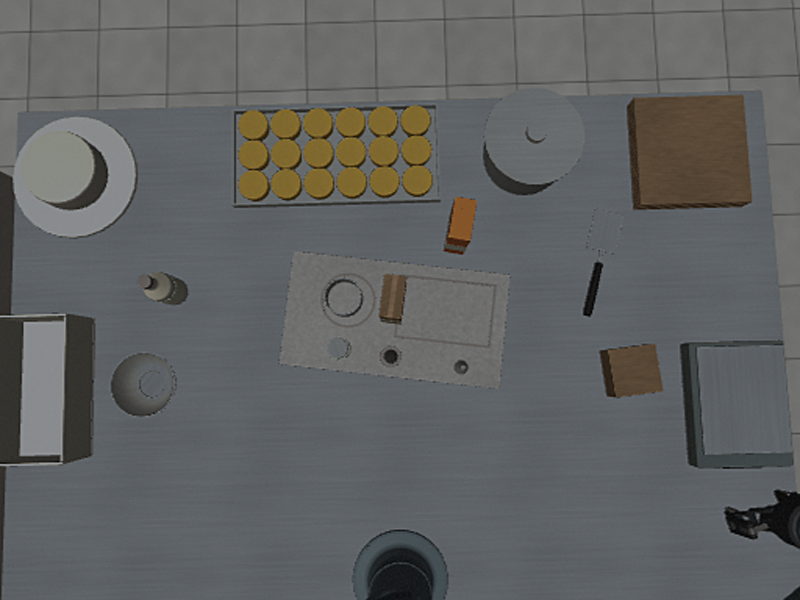

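The brown carton is at about (393,298) in the 800px top view and (398,312) in the scene view. The rectangle is to its right (world -y), with ring, jar and key on the left and robot side. The orange look-alike is at (460,225). I'll enlarge both.

Run:
```python
import cv2
a=cv2.imread("pics/top0_raw.png")[155:255,175:335]; cv2.imwrite("pics/topc.png",cv2.convertScaleAbs(cv2.resize(a,None,fx=5,fy=5,interpolation=cv2.INTER_CUBIC),alpha=1.5))
a=cv2.imread("pics/scene0_raw.png")[160:260,175:335]; cv2.imwrite("pics/scenec.png",cv2.convertScaleAbs(cv2.resize(a,None,fx=5,fy=5,interpolation=cv2.INTER_CUBIC),alpha=1.2))
```

```text
(no output)
```

View pics/topc.png

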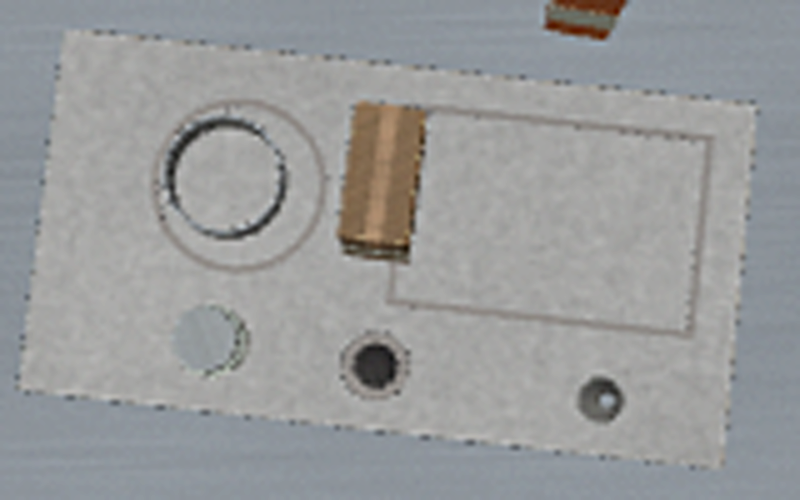

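View pics/scenec.png

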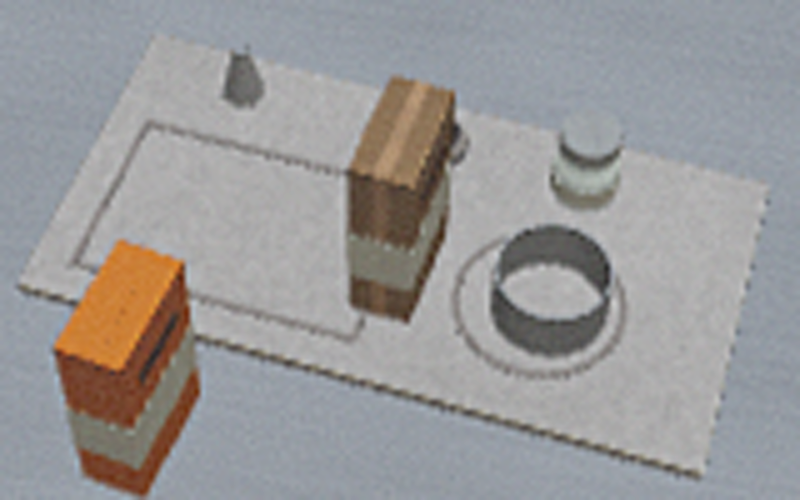

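```bash
cat > h.py <<'E'
import numpy as np
from scipy.spatial.transform import Rotation as R
from rig import cams
M={n:cams.camera_model(n) for n in("scene","top")}
OFF={"scene":(175,160),"top":(175,155)}
def px(n,p,f=5,off=None):
    o=OFF[n] if off is None else off
    return ((p[0]+.5)/f-.5+o[0],(p[1]+.5)/f-.5+o[1])
def ray(n,uv):
    m=M[n];d=np.array([(uv[0]-m["cx"])/m["fx"],(uv[1]-m["cy"])/m["fy"],1.])
    d=R.from_rotvec(m["orientation"]).apply(d);return m["position"],d/np.linalg.norm(d)
def onz(n,p,z,**k):
    o,d=ray(n,px(n,p,**k));return o+d*(z-o[2])/d[2]
def tri(pt,ps):
    A=np.zeros((3,3));b=np.zeros(3)
    L=[ray("top",px("top",pt)),ray("scene",px("scene",ps))]
    for o,d in L:
        P=np.eye(3)-np.outer(d,d);A+=P;b+=P@o
    x=np.linalg.solve(A,b)
    return x,[np.linalg.norm((np.eye(3)-np.outer(d,d))@(x-o)) for o,d in L]
def proj(n,X):
    m=M[n];c=R.from_rotvec(m["orientation"]).inv().apply(np.array(X)-m["position"])
    return c[0]/c[2]*m["fx"]+m["cx"],c[1]/c[2]*m["fy"]+m["cy"]
E
python3 - <<'E'
from h import *
np.set_printoptions(precision=4,suppress=True)
T=[(358,102),(427,108),(410,246),(342,238)]  # far-left(+x+y), far-right(+x -y), near-right, near-left
S=[(418,188),(350,170),(397,77),(455,93)]
print("carton top tri")
for a,b in zip(T,S): print(*tri(a,b))
P=np.array([onz("top",a,.162) for a in T]);print(P,P.mean(0)); 
print([np.linalg.norm(P[i]-P[(i+1)%4]) for i in range(4)])
print("scene",np.array([onz("scene",a,.162) for a in S]),np.array([onz("scene",a,.162) for a in S]).mean(0))
print("board top",np.array([onz("top",a,.012) for a in [(66,30),(757,104),(722,467),(20,390)]]))
print("board scene",np.array([onz("scene",a,.012) for a in [(700,470),(20,287),(157,35),(767,183)]]))
print("rect outer top far-right, near-right,near-left",np.array([onz("top",a,.012) for a in [(713,136),(691,335),(387,302)]]))
print("rect scene same",np.array([onz("scene",a,.012) for a in [(72,265),(148,121)]]))
print("key top",onz("top",(377,366),.030), "carton foot near L/R front",onz("top",(341,252),.012),onz("top",(407,263),.012))
print("feet scene",onz("scene",(408,321),.012),onz("scene",(350,304),.012))
print("ring top",onz("top",(227,178),.057),"jar",onz("top",(204,340),.074),"nozzle",onz("top",(606,399),.06))
E
```

```text
carton top tri
[0.6257 0.0148 0.1575] [np.float64(0.001221163447794562), np.float64(0.0012211634477945275)]
[ 0.6206 -0.028   0.1595] [np.float64(0.000528960158251821), np.float64(0.0005289601582517934)]
[ 0.5365 -0.014   0.1567] [np.float64(0.0018453525305358203), np.float64(0.0018453525305357889)]
[0.5427 0.0261 0.1559] [np.float64(0.0007224075540796497), np.float64(0.0007224075540796268)]
[[ 0.6252  0.0135  0.162 ]
 [ 0.6203 -0.0284  0.162 ]
 [ 0.5363 -0.0159  0.162 ]
 [ 0.5423  0.0252  0.162 ]] [ 0.581  -0.0014  0.162 ]
[np.float64(0.04221232227865021), np.float64(0.08493664888733378), np.float64(0.041466617662934496), np.float64(0.08370754342621223)]
scene [[ 0.6291  0.0165  0.162 ]
 [ 0.6225 -0.027   0.162 ]
 [ 0.5411 -0.0115  0.162 ]
 [ 0.548   0.0274  0.162 ]] [0.5852 0.0013 0.162 ]
board top [[ 0.7036  0.2172  0.012 ]
 [ 0.6393 -0.2561  0.012 ]
 [ 0.3934 -0.222   0.012 ]
 [ 0.4571  0.2509  0.012 ]]
board scene [[ 0.7056  0.2149  0.012 ]
 [ 0.6444 -0.2538  0.012 ]
 [ 0.3966 -0.2219  0.012 ]
 [ 0.4604  0.2491  0.012 ]]
rect outer top far-right, near-right,near-left [[ 0.618  -0.2251  0.012 ]
 [ 0.4826 -0.2047  0.012 ]
 [ 0.5103  0.0006  0.012 ]]
rect scene same [[ 0.6201 -0.2242  0.012 ]
 [ 0.483  -0.2062  0.012 ]]
key top [0.4668 0.0082 0.03  ] carton foot near L/R front [0.5452 0.0311 0.012 ] [ 0.5365 -0.0137  0.012 ]
feet scene [0.6252 0.0125 0.012 ] [ 0.6184 -0.0288  0.012 ]
ring top [0.5928 0.1038 0.057 ] jar [0.4857 0.119  0.074 ] nozzle [ 0.441 -0.141  0.06 ]
```

Carton: top centre ≈(0.583, 0.000), yaw ≈ −0.145, triangulated top 0.157 against an expected 0.162. Rectangle: centre ≈(0.564, −0.112), yaw −0.137. Key: (0.467, 0.008). I'll push with two half-open fingers, tool y along the carton's width. First I turn and rise.

```bash
python3 -m jog '[0,0,-0.6,-7,0,0,-0.6,-7,0,0,-0.6,-7,0,0,-0.6,-7,0,0,-0.6,-7,0,0,0,-7,0,0,0,-7,0,0,0,-7]' 0.45; python3 -m jog '[3,1,0,-7,3.5,1.4,0,-2,3.5,1.4,0,0,3.5,1.4,0,0,3.5,1.4,0,0,3.5,1.4,0,0]'
cat > st.py <<'E'
from h import *
from rig import manip
s=manip.state();r=R.from_rotvec(s["ee_rot"]).as_matrix()
print("t",s["t"],"p",s["position"].round(4),"x",r[:,0].round(3),"y",r[:,1].round(3),"z",r[:,2].round(3),"F",s["wrist_force"].round(2),s["opening"],s["joint_positions"].round(2))
def to(X):
    print("->",X,"rows cm",((np.array(X)-s["position"])@r*100).round(2))
E
python3 - <<'E'
from st import *
to([0.600,0.115,0.26])
E
```

```text
t: 0.77
position: [0.1905, -0.621, 0.2606]
ee_rot: [-2.518, -1.877, -0.001]
wrist_force: [0.6, 0.1, -0.0]
opening: 0.0385
t: 1.27
position: [0.304, -0.4306, 0.2607]
ee_rot: [-2.369, -2.061, -0.0]
wrist_force: [1.4, 0.1, 0.7]
opening: 0.0386
t 1.2667 p [ 0.304  -0.4306  0.2607] x [0.138 0.99  0.001] y [ 0.99  -0.138 -0.001] z [-0.001  0.001 -1.   ] F [1.41 0.09 0.66] 0.03862716709284282 [ 1.12  0.14 -0.26  1.85  0.04  1.16  0.71]
-> [0.6, 0.115, 0.26] rows cm [58.13 21.77  0.09]
```

```bash
python3 -m jog '[3.8,1.4,0,0,3.8,1.4,0,0,3.8,1.4,0,0,3.8,1.4,0,0,3.8,1.4,0,0,3.8,1.4,0,0,3.8,1.4,0,0,3.8,1.4,0,0]';python3 -m jog '[3.8,1.4,0,0,3.8,1.4,0,0,3.8,1.4,0,0,3.8,1.4,0,0,3.8,1.4,0,0,3.8,1.4,0,0,3,1.4,0,0,0,0,0,0]'
python3 - <<'E'
from st import *
to([0.600,0.11,0.26])
to([0.600,0.11,0.137])
E
```

```text
t: 1.93
position: [0.4566, -0.1451, 0.2611]
ee_rot: [2.37, 2.062, -0.001]
wrist_force: [0.9, -0.3, -0.6]
opening: 0.0385
t: 2.6
position: [0.5902, 0.1046, 0.2611]
ee_rot: [-2.355, -2.072, -0.009]
wrist_force: [-0.7, 0.8, 0.1]
opening: 0.0388
t 2.6 p [0.5902 0.1046 0.2611] x [0.127 0.992 0.008] y [ 0.992 -0.127  0.   ] z [ 0.001  0.008 -1.   ] F [-0.67  0.81  0.07] 0.03876349964847395 [ 0.35  0.35 -0.72  1.66  0.24  1.22 -0.55]
-> [0.6, 0.11, 0.26] rows cm [0.65 0.91 0.11]
-> [0.6, 0.11, 0.137] rows cm [ 0.56  0.91 12.41]
```

```bash
python3 -m jog '[0.5,0.9,0,0.8,0,0,2,0,0,0,2,0,0,0,2.5,0,0,0,3,0,0,0,2.5,0,0,0,0.4,0,0,0,0,0]'
python3 - <<'E'
from st import *
from rig import cams
import cv2
to([0.588,0.036,0.137])
for n in("scene","top"):
    im=cams.camera(n)[:,:,::-1];o=OFF[n];cv2.imwrite(f"pics/{n}1.png",cv2.convertScaleAbs(cv2.resize(im[o[1]-20:o[1]+100,o[0]:o[0]+160],None,fx=5,fy=5,interpolation=cv2.INTER_CUBIC),alpha=1.3))
E
```

```text
t: 3.27
position: [0.5971, 0.0963, 0.1348]
ee_rot: [-2.385, -2.041, 0.008]
wrist_force: [-0.6, -0.1, 0.3]
opening: 0.0388
t 3.2667 p [0.5971 0.0963 0.1348] x [ 0.154  0.988 -0.003] y [ 0.988 -0.154 -0.005] z [-0.005 -0.002 -1.   ] F [-0.57 -0.13  0.26] 0.03879197508918664 [ 0.3   0.49 -0.66  1.76  0.35  1.01 -0.65]
-> [0.588, 0.036, 0.137] rows cm [-6.1   0.03 -0.21]
```

View pics/scene1.png

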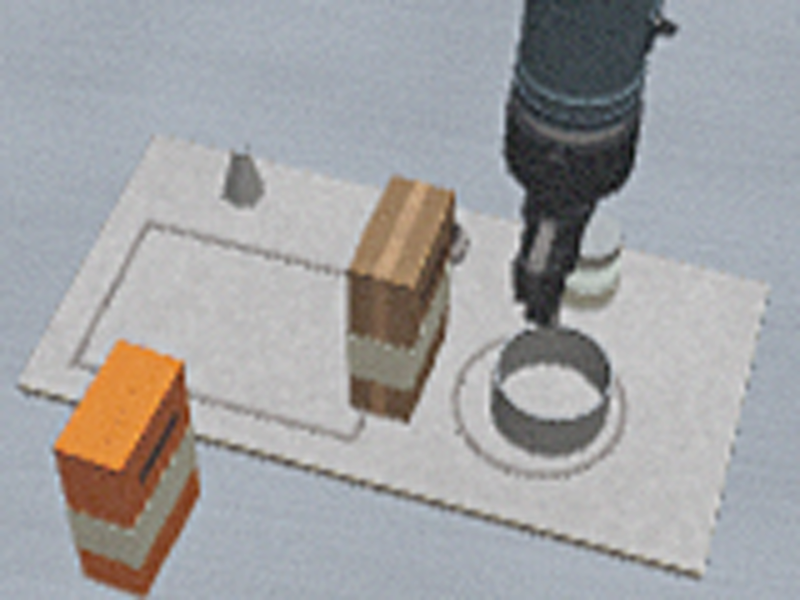

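View pics/top1.png

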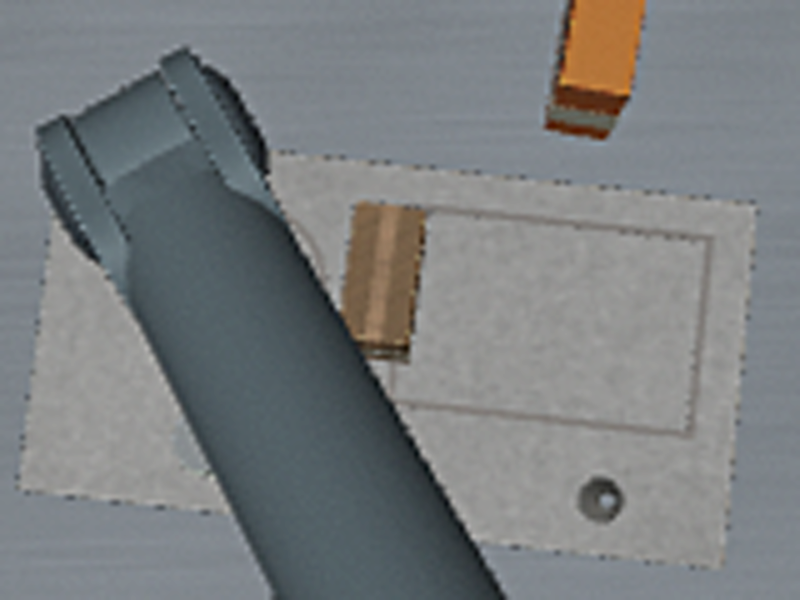

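```bash
python3 -m jog '[-1,0,0,0,-2,0,0,0,-1.5,0,-0.1,0,-0.5,0,-0.1,-0.6,-0.2,0,0,0,-0.2,0,0,0,0,0,0,0]'
python3 - <<'E'
from st import *
E
```

```text
t: 3.95
position: [0.5911, 0.0459, 0.1401]
ee_rot: [2.373, 2.058, 0.002]
wrist_force: [-0.7, -0.0, 0.2]
opening: 0.0381
t 3.95 p [0.5911 0.0459 0.1401] x [0.141 0.99  0.001] y [ 0.99  -0.141  0.001] z [ 0.001  0.    -1.   ] F [-0.75 -0.02  0.22] 0.03806641807623002 [ 0.39  0.46 -0.66  1.79  0.33  1.   -0.54]
```

```bash
python3 -m jog '[-0.5,0,0,0,-0.5,0,0,0,-0.5,0,0,0,-0.5,0,0,0,-0.5,0,0,0]'; python3 -m jog '[-0.5,0,0,0,-0.5,0,0,0,-0.5,0,0,0]'
python3 - <<'E'
from st import *
from rig import cams
import cv2
for n in("scene",):
    im=cams.camera(n)[:,:,::-1];o=OFF[n];cv2.imwrite(f"pics/{n}2.png",cv2.convertScaleAbs(cv2.resize(im[o[1]-20:o[1]+100,o[0]:o[0]+160],None,fx=5,fy=5,interpolation=cv2.INTER_CUBIC),alpha=1.3))
E
```

```text
t: 4.37
position: [0.5871, 0.0204, 0.1393]
ee_rot: [-2.373, -2.058, -0.0]
wrist_force: [0.5, 0.9, 0.5]
opening: 0.038
t: 4.62
position: [0.5849, 0.005, 0.1393]
ee_rot: [2.374, 2.058, -0.0]
wrist_force: [0.7, 0.3, 0.3]
opening: 0.0384
t 4.6167 p [0.5849 0.005  0.1393] x [ 0.142  0.99  -0.   ] y [ 0.99  -0.142 -0.   ] z [-0. -0. -1.] F [0.72 0.32 0.26] 0.03838392008141539 [ 0.46  0.44 -0.65  1.81  0.32  0.99 -0.47]
```

View pics/scene2.png

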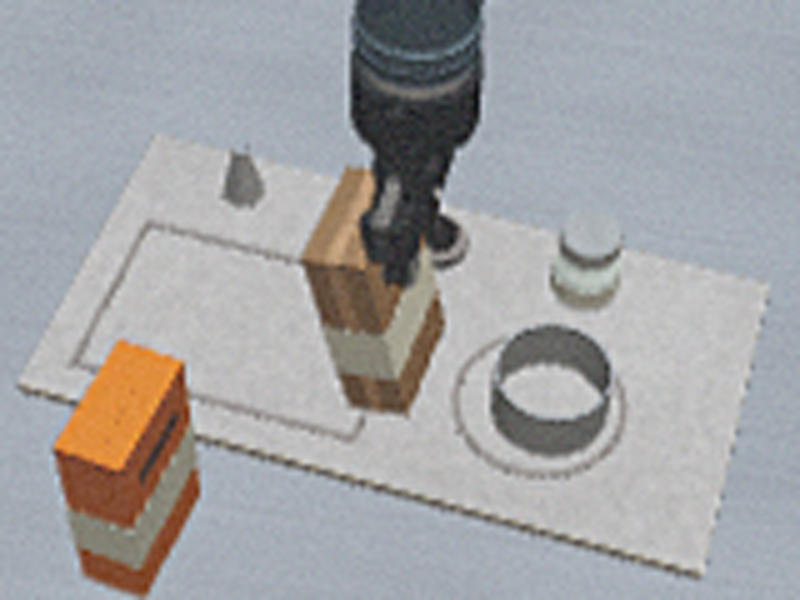

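The carton is leaning about 12°, with its foot edge unmoved. I keep pushing.

```bash
python3 -m jog '[-0.5,0,0,0,-0.5,0,0,0,-0.4,0,0,0,-0.3,0,0,0]'; python3 -m jog '[0,0,0,0,0,0,0,0,0,0,0,0,0,0,0,0]'
python3 - <<'E'
from st import *
from rig import cams
import cv2
for n in("scene",):
    im=cams.camera(n)[:,:,::-1];o=OFF[n];cv2.imwrite(f"pics/{n}3.png",cv2.convertScaleAbs(cv2.resize(im[o[1]-20:o[1]+100,o[0]:o[0]+160],None,fx=5,fy=5,interpolation=cv2.INTER_CUBIC),alpha=1.3))
E
```

```text
t: 5.0
position: [0.5825, -0.012, 0.1392]
ee_rot: [2.374, 2.057, -0.001]
wrist_force: [0.3, -0.0, 0.3]
opening: 0.0383
t: 5.33
position: [0.5827, -0.0106, 0.1394]
ee_rot: [-2.373, -2.059, -0.001]
wrist_force: [0.2, 0.2, 0.3]
opening: 0.0385
t 5.3333 p [ 0.5827 -0.0106  0.1394] x [0.141 0.99  0.   ] y [ 0.99  -0.141  0.   ] z [ 0.  0. -1.] F [0.19 0.23 0.29] 0.03845555129363146 [ 0.48  0.44 -0.65  1.82  0.31  0.99 -0.44]
```

View pics/scene3.png

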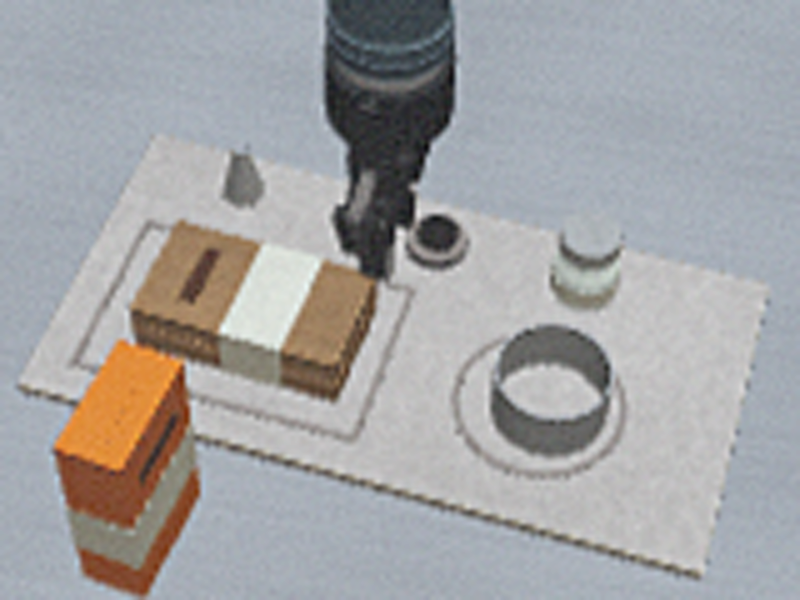

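The carton now lies on its broad face inside the outline, with grey line and board visible all around it. The key is at about (440,232) in the crop.

Run:
```python
from st import *
k=onz("scene",(440,132),.030);print(k)
X=(k+np.array([.4668,.0082,.03]))/2; print(X)
to([X[0],X[1],.14]);to([X[0],X[1],.04])
```

```text
t 5.3833 p [ 0.5826 -0.0106  0.1393] x [0.141 0.99  0.   ] y [ 0.99  -0.141  0.   ] z [ 0.  0. -1.] F [ 0.02  0.4  -1.16] 0.03848522879058623 [ 0.48  0.44 -0.65  1.82  0.31  0.99 -0.44]
[0.47008988 0.01003484 0.03      ]
[0.46844494 0.00911742 0.03      ]
-> [np.float64(0.46844494105902185), np.float64(0.009117418314551443), 0.14] rows cm [  0.34 -11.58  -0.07]
-> [np.float64(0.46844494105902185), np.float64(0.009117418314551443), 0.04] rows cm [  0.34 -11.58   9.93]
```

```bash
python3 -m jog '[0,-2,0,0,0,-3,0,0,0.3,-3,0,0,0,-2.5,0,0,0,-1,0,0,0,0,0,0,0,0,0,0,0,0,0,0]' 0; python3 -m jog '[0,0,2,0,0,0,3,0,0,0,2,0,0,0,0.5,0,0,0,0,0,0,0,0,0]'
python3 - <<'E'
from st import *
to([.4684,.0091,.060]);to([.4684,.0091,.022])
from rig import cams
import cv2
for n in("scene","top"):
    im=cams.camera(n)[:,:,::-1];o=OFF[n];cv2.imwrite(f"pics/{n}4.png",cv2.convertScaleAbs(cv2.resize(im[o[1]-20:o[1]+100,o[0]:o[0]+160],None,fx=5,fy=5,interpolation=cv2.INTER_CUBIC),alpha=1.3))
E
```

```text
t: 6.05
position: [0.4713, 0.0079, 0.14]
ee_rot: [2.373, 2.057, 0.004]
wrist_force: [-0.0, -1.0, 0.0]
opening: 0.0001
t: 6.55
position: [0.4707, 0.0084, 0.0648]
ee_rot: [-2.374, -2.058, -0.002]
wrist_force: [1.1, 0.6, 0.3]
opening: 0.0001
t 6.55 p [0.4707 0.0084 0.0648] x [0.142 0.99  0.001] y [ 0.99  -0.142  0.001] z [ 0.001  0.001 -1.   ] F [1.13 0.6  0.32] 0.00011380870587831688 [ 0.5   0.36 -0.67  2.12  0.32  0.76 -0.52]
-> [0.4684, 0.0091, 0.06] rows cm [ 0.03 -0.23  0.48]
-> [0.4684, 0.0091, 0.022] rows cm [ 0.03 -0.24  4.28]
```

View pics/scene4.png

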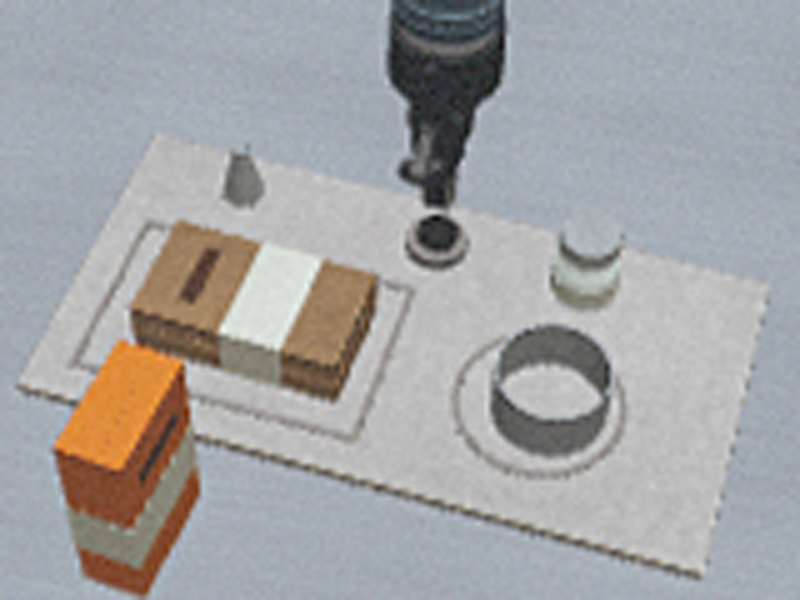

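View pics/top4.png

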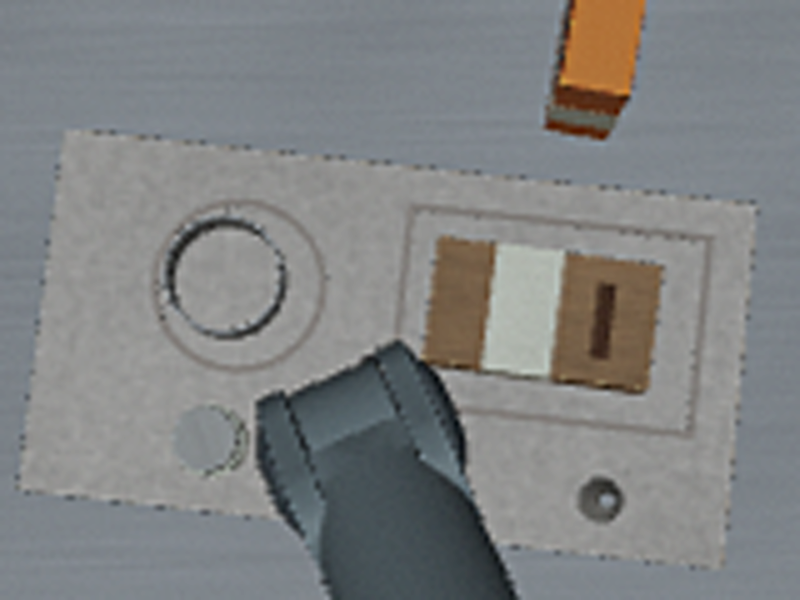

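The top view confirms it: the carton is well inside the outline on all sides, and the ring, jar and nozzle haven't moved. Now the key.

```bash
python3 -m jog '[0,-0.2,0.8,0,0,0,1,0,0,0,0.8,0,0,0,0.4,0,0,0,0,0]'; python3 -m jog '[0,0,0.3,0,0,0,0.3,0,0,0,0,0]'; python3 -m jog '[0,0,0.3,0,0,0,0.2,0,0,0,0,0]'
python3 - <<'E'
from st import *
E
```

```text
t: 7.07
position: [0.4662, 0.0082, 0.0332]
ee_rot: [-2.372, -2.057, 0.003]
wrist_force: [-0.9, -0.6, 1.9]
opening: -0.0005
t: 7.32
position: [0.4668, 0.0084, 0.0283]
ee_rot: [-2.373, -2.058, 0.002]
wrist_force: [-2.2, -1.1, 4.8]
opening: -0.0001
t: 7.57
position: [0.4672, 0.0084, 0.0274]
ee_rot: [2.372, 2.057, -0.01]
wrist_force: [-14.7, -1.5, 41.1]
opening: -0.0001
t 7.5667 p [0.4672 0.0084 0.0274] x [ 0.141  0.99  -0.006] y [ 0.99  -0.141 -0.003] z [-0.004 -0.005 -1.   ] F [-14.73  -1.51  41.13] -7.140700840212602e-05 [ 0.45  0.43 -0.62  2.14  0.4   0.69 -0.59]
```

The force of 41 N shows a hard stop, but at TCP z=0.0274 rather than the expected 0.024. I'll ease up in steps to see how long the spring stroke was.

```bash
for i in 1; do python3 -m jog '[0,0,-0.35,0,0,0,0,0]'; python3 -c "from st import *" ; python3 -m jog '[0,0,-0.15,0,0,0,0,0]';python3 -m jog '[0,0,-0.15,0,0,0,0,0]';python3 -m jog '[0,0,-0.15,0,0,0,0,0]';python3 -m jog '[0,0,-0.15,0,0,0,0,0]';python3 -m jog '[0,0,-0.15,0,0,0,0,0]'; done | grep -v -e ee_rot -e opening
```

```text
t: 7.73
position: [0.4679, 0.0086, 0.0284]
wrist_force: [-1.5, -0.4, 4.6]
t 7.7333 p [0.4679 0.0086 0.0284] x [ 0.141  0.99  -0.001] y [ 0.99  -0.141  0.002] z [ 0.002 -0.001 -1.   ] F [-1.52 -0.41  4.56] 0.00020969890991800745 [ 0.45  0.43 -0.63  2.14  0.39  0.69 -0.58]
t: 7.9
position: [0.4679, 0.0086, 0.0289]
wrist_force: [-0.3, -0.7, 4.2]
t: 8.07
position: [0.4679, 0.0086, 0.0301]
wrist_force: [-0.1, -1.0, 3.7]
t: 8.23
position: [0.4679, 0.0086, 0.0315]
wrist_force: [0.4, -0.4, 2.2]
t: 8.4
position: [0.4679, 0.0086, 0.033]
wrist_force: [1.5, 0.0, 1.6]
t: 8.57
position: [0.4667, 0.0084, 0.0341]
wrist_force: [0.0, 0.1, 1.1]
```

The spring force falls smoothly from about 5 N at the stop to nothing over roughly 6 mm. That's a full stroke, with the fingertips reaching about 3.5 mm past the nominal TCP. I back away and check.

```bash
python3 -m jog '[0,0,-1,0,0,0,-2,0,0,0,-3,0,0,0,-3,0,0,0,-2,0,0,0,0,0]'; python3 -m jog '[0,-1.5,0,0,0,-2,0,0,0,-2,0,0,0,0,0,0,0,0,0,0]'
python3 - <<'E'
from st import *
from rig import cams
import cv2
for n in("scene","top"):
    im=cams.camera(n)[:,:,::-1];o=OFF[n];cv2.imwrite(f"pics/{n}5.png",cv2.convertScaleAbs(cv2.resize(im[o[1]-20:o[1]+100,o[0]:o[0]+160],None,fx=5,fy=5,interpolation=cv2.INTER_CUBIC),alpha=1.3))
E
```

```text
t: 9.07
position: [0.4703, 0.0088, 0.1488]
ee_rot: [2.369, 2.054, 0.008]
wrist_force: [-0.1, 0.5, 0.5]
opening: -0.0
t: 9.48
position: [0.4107, 0.0159, 0.1434]
ee_rot: [-2.373, -2.058, 0.004]
wrist_force: [0.3, 0.6, 0.6]
opening: 0.0
t 9.4833 p [0.4107 0.0159 0.1434] x [ 0.141  0.99  -0.002] y [ 0.99  -0.141 -0.002] z [-0.002 -0.001 -1.   ] F [0.3  0.64 0.59] 4.9957450076004714e-05 [ 0.62  0.09 -0.77  2.19  0.09  0.89 -0.35]
```

View pics/scene5.png

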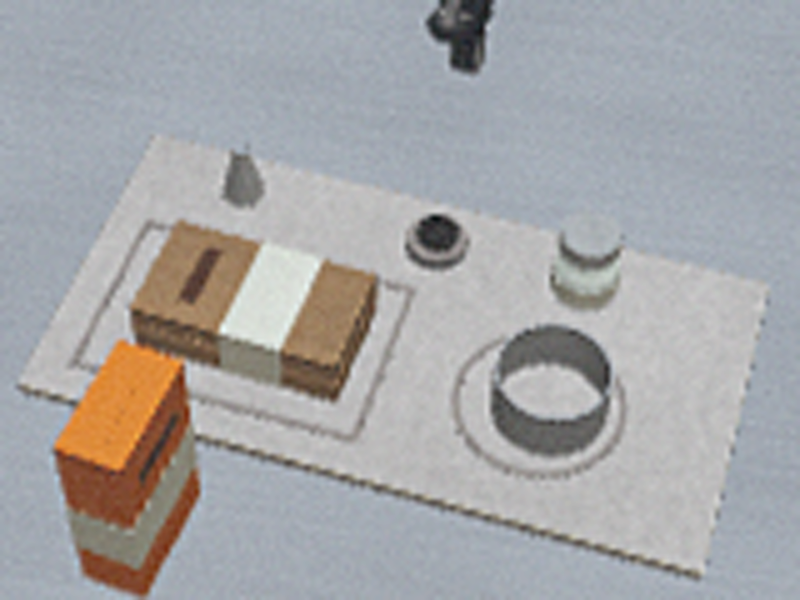

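View pics/top5.png

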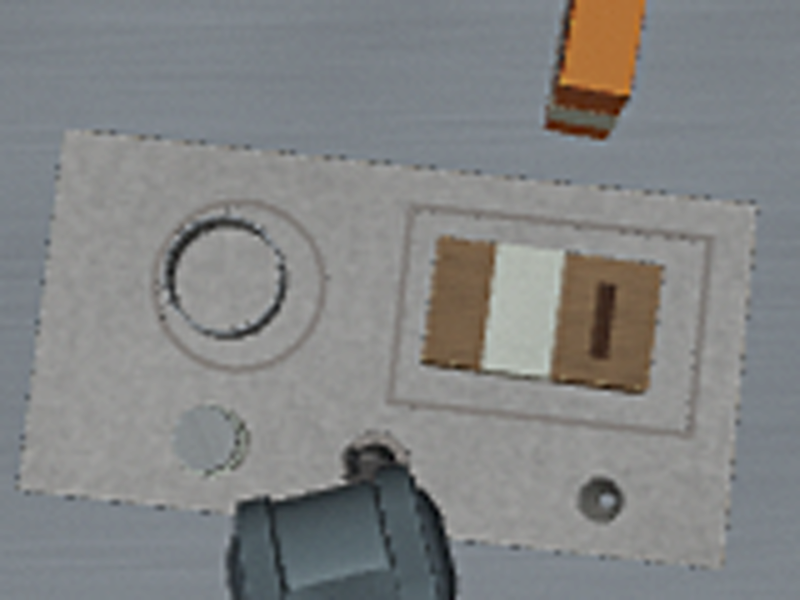

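The carton lies inside the outline, the key is back up, the bystanders haven't moved, and the gripper is clear. I'm handing in.

```bash
python3 -c "
from rig import order
print(order.job_done())"
```

```text
the job is handed in; nothing more can be done
None
```

I tipped the brown carton over with two half-open fingers near its top. It turned about its far bottom edge and now lies on its broad face, inside the rectangle. I then pressed the black key down to its stop with the closed fingertips, let it rise, and moved the arm clear. The job was handed in at about 9.6 s.

- **Carton:** both final camera views show board and the grey line clear on every side of it.
- **Bystanders:** the ring, jar, nozzle and orange carton look unmoved in both final views. The box, flask, bowl and spatula were outside the final crops, so I did not look at them again. The gripper travelled toward the carton at about 0.26 m up.
- **Key:** the camera shows it back up. On release, the spring force fell from about 5 N to nothing over about 6 mm, which matches a full stroke.
- **Disagreements:**
  - The key's stop came at a TCP height of 0.0274 m instead of the expected 0.024 m. I put this down to the fingertips reaching about 3.5 mm past the nominal TCP.
  - The wrist force briefly read 41 N at the stop. That was fingertip contact and well under the 120 N wrist limit. It is just over the 40 N limit for the arm or gripper body, which I took not to cover the fingertips.
  - The carton top triangulated at 0.156–0.160 m against the 0.162 m given.

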